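Lock out the bench isolator with a lockout hasp

ROBOT

A 7-joint arm with a two-finger parallel gripper is mounted at the origin on the work surface. World frame = base frame: x ahead of the robot, y to its left, z up, the work surface at z = 0. Lengths are in mm, angles in rad, forces in N, time in s.
With the tool pointing down it reaches from about 400 to 925 mm from the base axis. Payload 4.1 kg.
Tool frame: the origin (TCP) lies midway between the tips of the shut fingers; the grasp point (between the pads) lies 19 mm behind it; z points along the fingers, y is the line along which they close (so a half turn about z gives the same grasp; the last joint's range is limited). The gripper opens to 85 mm and grips with 20 to 120 N. Pads are 22 mm wide; open, the fingers measure 114 mm over their backs; the gripper's body (76 mm by 85 mm) begins 54 mm behind the grasp point. The pads swing forward as they close: fully open they stand 13 mm farther back than shut.
Start: joints at [-1.329, 0.398, 0.045, 1.537, -0.019, 1.207, -0.051], TCP at [217.237, 612.66, 231.347] pointing down, gripper open.
Joint ranges: [-2.82, 2.82], [-0.49, 2.23], [-1.37, 1.46], [0, 2.46], [-1.36, 4.5], [0.23, 2], [-2.94, 2.94]. Speed limits (rad/s): [2.57, 2.57, 3.14, 3.14, 3.14, 3.14, 3.14].

INTERFACE

Orientations are given as a 3x3 rotation matrix whose columns are the frame's x, y, z axes.
In Python, from plant import telemetry, snapshot, get_calibration, bot gives the robot as it stands.
- The arm moves only by the tool arm_command, never from a script. Its argument "series" is a list of rows, each a list of 5 numbers: the finger opening in mm, from 0 to 85.4, then the shift along the tool's x, y, z each as a share of 200 mm, from -1 to 1, then the turn about the tool's z as a share of 120 degrees, from -1 to 1. A call has 1 to 10 rows; each row is the pose to reach, as a shift and turn from the pose commanded when the call began, along the tool's axes at that moment; what a row does not reach only later rows make up. A row lasts 1/10 s, in which the tool goes at most 50 mm and 8.59 degrees, less where a joint would pass 70% of its speed; a pose out of reach is approached as far as the arm can. A call with a number of a shift or a turn outside -1 to 1 is refused whole. A call with a gripper value outside its range is refused whole. The fingers move at their own pace and stop on an object; "newtons" is the grip in N (left out, the last holds). Time passes only in rows, so rows that repeat a pose let the fingers close. It gives the time, the measured TCP pose, the force, the opening and the grip force at its end, in the units of the state.
- telemetry.get_obs(): the state, without advancing time (a new reading comes with each control period).
- snapshot(name): name is "scene" or "top"; returns (picture, depth): 400x640x3 uint8, red, green, blue; 400x640 float32, mm along the optical axis (not along the pixel's ray), 0 where there is no reading.
- get_calibration(name): a dict with "intrinsics" (3x3 intrinsics, pixels), "rvec" (rotation vector, rad) and "tvec" (3), from world to camera coordinates, as OpenCV has them. Camera axes: x right, y down, z forward; pixel columns grow to the right and rows downward; lengths in mm; the calibration is good to about 2 mm. A picture is of the moment at which its call begins. get_calibration takes no time and is no camera call.
- bot.job_done(): hands the job in; it is judged then, once.
The state is a dict: "clock": time; "q": joint angles; "qd": joint speeds; "effort": joint torques, N m; "tcp_pos": TCP position; "ee_rot": TCP orientation; "wrist_force": force on the tool from outside, world axes, zero at the start; "torque": the same for the moment, N m; "opening": finger opening in mm; "finger_force": force on a finger pad.
Only numpy, scipy, OpenCV 4.12 (cv2) and the standard library are available. Lean on these libraries where they do the work, as an engineer would, in place of code of your own. Each camera call takes 0.05 s, during which the arm holds its last target. There are 200 camera calls.

TASK

The isolator on the bench supply box has been thrown to off: lock it out with the lockout hasp that lies open on the bench. Lay the hasp flat on the box, feel out the locking bracket, feed the tip of the hasp's fixed jaw through the holes of the bracket and of the lever's tab beside it, and follow the curve of the jaw until the plates sit well inside the bend. Then squeeze the two grips together until the jaws are fully shut, give the shut hasp a light tug (about half a kilogram's pull) to feel that it holds, and let go; never press it on the isolator more than three times as hard as that, do not lift the lever towards on, and leave the other things where they are.

Things in the scene. Friction and masses are not known exactly. Their poses are not given: they have to be found in the camera images.
- supply_box: Grey steel box, 280 (x) x 220 (y) x 70 mm high, fixed to the bench; origin at the centre of its underside, front (-x, three sockets) to the robot. The isolator stands on its flat top.
- isolator: Lever isolator; same axes as the box, origin at the centre of the box's top. Its switch unit (bracket and lever) was drilled on by hand, up to 12 mm fore or aft along x: NOT measured, find it. Bracket: fixed upright plate, y -4.3 to -0.3 mm, 19 high; round hole 10.5 mm, axis y, centre 9.7 up and at x 0 +/- 12, y 0; the plate runs from 26 mm before the hole to 12 behind it.
- lever (a joint): Lever: 0 = tab home, grows to 1.4 rad = on; off it is sprung to stand 0.03 to 0.05 rad proud. Steel tab beside the bracket (y 0.3 to 4.3 mm, same outline and 10.5 mm hole, in line with the bracket's at 0, so some 2 to 3 mm high at rest) on an arm from the pivot, 58 mm behind the hole and 16 up. The jaw's round tip wedges it down (2 to 4 N). Black grip over the pivot, to 74 mm above the box.
- hasp: Lockout hasp lying flat: 2 halves crossing at a rivet. This frame is the fixed half; origin at the centre of its jaw circle, at the underside, z up. Jaw: 7 mm round steel bar, bar centre on a circle of radius 22 mm, 9 mm up, curving from the rivet (x -32) round by -y (205 deg, 270, 0) to its free round-ended tip at +30 deg (x 19, y 11). It goes in from the bracket's -y side. 0.25 kg.
- hasp_grip (a point): Middle of the fixed half's black grip, at x -100, y 14, z 9 mm in the hasp's frame: a straight bar along x (x -122 to -44), 14 mm wide (y 7 to 21), 18 mm tall, standing on the surface. Same axes as the hasp. The other grip is over 40 mm away here while the hasp is open.
- jaw (a joint): Moving half of the hasp, turning about the rivet (z axis at x -32, y 0 of the hasp): 0 = shut, about 0.5 to 0.57 rad at the start, up to 0.58. Shut, its grip mirrors the fixed one (y -7 to -21) and its jaw closes the circle by +y (155 to 25 deg); open, its grip swings out to -y and its jaw to +y. Stiff by friction only (0.12 N m): it stays where it is left.
- padlock: Closed brass padlock, 36 x 42 x 20 mm body with steel shackle to +x, lying flat; origin under the body's centre. A bystander.
- screwdriver: Black-handled screwdriver, 200 mm long, lying along its x, handle to -x; origin under its middle. A bystander.
- power_module: Opened power supply module, 150 (x) x 85 x 40 mm, board and parts in an aluminium tray; origin under its centre. A bystander.
There are look-alikes about, which are no part of the job. Of the things shaped like the hasp, the bare steel one is meant.

How it is judged:
By the outcome, as a careful person would: the job done as asked, in the order asked, and still so for the second after the job is handed in, with the robot touching nothing.
It also fails if it takes over 69 s, if anything falls off the work surface, if the arm or the gripper's body presses on something with over 40 N, if the wrist force passes 120 N, or if a joint passes its speed limit or range.

## Working session

There is one attempt and no reset: what is moved stays moved. The work goes in short steps, Python scripts to look and compute and a tool call to move; the robot and the scene stay as the last step left them, time stands still between calls to the robot, and variables do not carry over. Pictures are saved under pics/ and viewed, at most 13 in all, crops included, and the job is handed in when it is done.

Besides the shell and the picture viewer there is one more tool, called after ">>>" in YAML: its name, and indented under it one key for each argument. arm_command: Moves the arm, as the interface text tells. Shift numbers are shares of 200 mm and turn numbers shares of 120 degrees, none past 1 either way. Its arguments: {"type":"object","properties":{"series":{"type":"array","items":{"type":"array","items":{"type":"number"}}},"newtons":{"type":"number"}},"required":["series"]}

```bash
mkdir -p pics; ls; python3 - <<'E'
from plant import telemetry, snapshot, get_calibration, bot
import cv2,numpy as np
o=telemetry.get_obs(); print(o['clock'],o['tcp_pos'],o['ee_rot'],o['wrist_force'],o['opening'])
for n in('scene','top'):
    im,d=snapshot(n); cv2.imwrite(f'pics/{n}0.png',im[:,:,::-1]); np.save(f'pics/{n}0.npy',d)
    c=get_calibration(n); R=cv2.Rodrigues(np.array(c['rvec']))[0]; print(n,c['intrinsics'],-R.T@np.array(c['tvec']).ravel(),R)
E
```

```text
pics
0.0 [217.03086546 611.99088701 230.23106643] [[-9.42516503e-01  3.34159172e-01 -5.38148726e-04]
 [ 3.34159569e-01  9.42514433e-01 -1.98112614e-03]
 [-1.54798529e-04 -2.04707163e-03 -9.99997893e-01]] [ 0.92830121  0.41507764 -0.22764015] 85.6006809440298
scene [[421.20908349   0.         321.12910497]
 [  0.         421.20908349 193.29230881]
 [  0.           0.           1.        ]] [1341.72456362  -94.60124878  922.58353064] [[ 0.09462655  0.99549904 -0.00524117]
 [ 0.72802849 -0.07279121 -0.68167145]
 [-0.67898478  0.0606885  -0.73163965]]
top [[497.58255145   0.         321.89344837]
 [  0.         497.58255145 201.9965734 ]
 [  0.           0.           1.        ]] [ 253.75882661  -20.92887664 1446.55770916] [[ 0.01461227 -0.99988067 -0.00501262]
 [-0.97271348 -0.01305398 -0.23164212]
 [ 0.23154904  0.00826066 -0.97278816]]
```

View pics/top0.png

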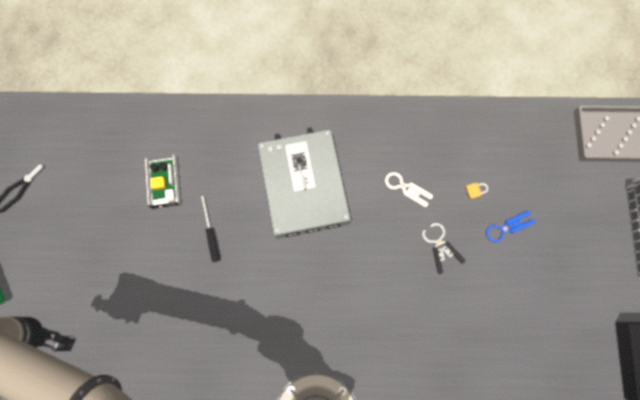

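View pics/scene0.png

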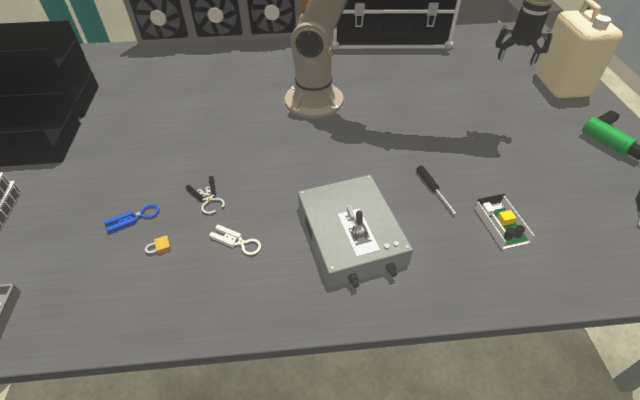

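The top view shows the box around (305,183) with the isolator at (300,165). The open bare-steel hasp, with black grips, is around (440,247). The white and blue hasps are decoys. Next I'll view enlarged crops from both cameras.

```bash
python3 - <<'E'
import cv2,numpy as np
t=cv2.imread('pics/top0.png');s=cv2.imread('pics/scene0.png')
def c(im,x,y,w,h):return cv2.resize(im[y:y+h,x:x+w],(400,300),interpolation=cv2.INTER_CUBIC)
a=np.vstack([np.hstack([c(t,245,120,120,90+30)[:, :],c(t,410,215,64,64*3//4+15)]),np.hstack([c(s,330,195,64,48),c(s,170,170,80,60)])])
cv2.imwrite('pics/crop0.png',a)
E
```

```text
(no output)
```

View pics/crop0.png

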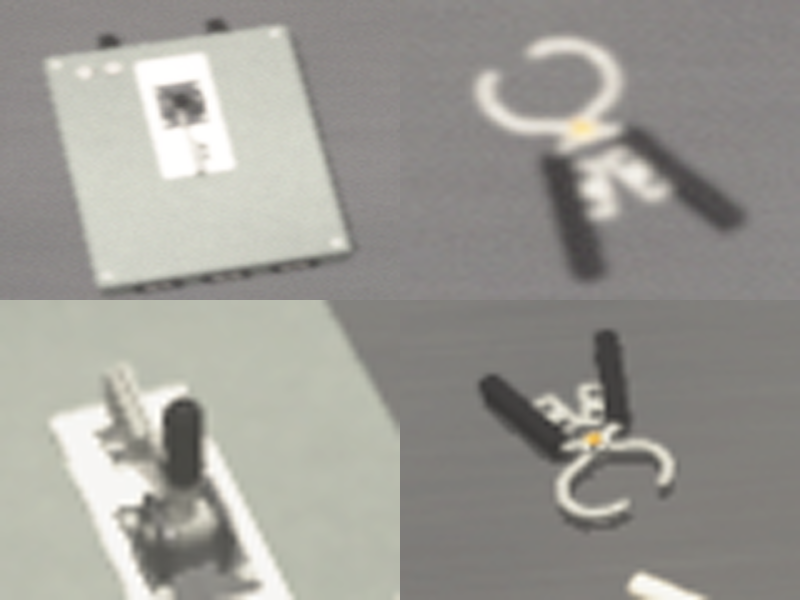

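The left black grip (top view, about px 438,259) with the long right-hand jaw is the fixed half. The brass rivet is at about px 439,242. Next I'll measure the hasp and box poses in both views.

```bash
cat > h.py <<'E'
from plant import telemetry, snapshot, get_calibration, bot
import cv2,numpy as np
def cam(n):
    c=get_calibration(n);R=cv2.Rodrigues(np.array(c['rvec']))[0];return np.array(c['intrinsics']),R,np.array(c['tvec']).ravel()
def ray(n,uv,z):
    K,R,t=cam(n);uv=np.atleast_2d(np.array(uv,float));C=-R.T@t
    d=np.c_[uv,np.ones(len(uv))]@np.linalg.inv(K).T@R
    return C[:2]+d[:,:2]*((z-C[2])/d[:,2])[:,None]
def proj(n,P):
    K,R,t=cam(n);p=(np.atleast_2d(P)@R.T+t)@K.T;return p[:,:2]/p[:,2:]
def rot(a):
    a=np.radians(a);return np.array([[np.cos(a),-np.sin(a)],[np.sin(a),np.cos(a)]])
def plan(p,yaw):
    "shares to take TCP to world p (3) with tool x at world yaw deg"
    o=telemetry.get_obs();R=o['ee_rot'];d=R.T@(np.array(p)-o['tcp_pos'])
    cur=np.degrees(np.arctan2(R[1,0],R[0,0]));t=-(yaw-cur+180)%360-180
    print('t',o['clock'],'tcp',o['tcp_pos'].round(1),'yaw',cur.round(2),'F',o['wrist_force'].round(2),'op',round(o['opening'],1))
    print('shift mm',d.round(1),'share',(d/200).round(4),'turn deg',round(t,2),'share',round(t/120,4))
E
python3 - <<'E'
from h import *
roi={'top':(420,218,470,276),'scene':(180,170,232,220)}
for n,(x0,y0,x1,y1) in roi.items():
    im=cv2.imread(f'pics/{n}0.png');g=cv2.cvtColor(im,6);h=cv2.cvtColor(im,cv2.COLOR_BGR2HSV)
    m=np.zeros_like(g);m[y0:y1,x0:x1]=(g[y0:y1,x0:x1]<68)*255
    k,l,st,ce=cv2.connectedComponentsWithStats(m)
    for i in range(1,k):
        if st[i,4]<40: continue
        v,u=np.where(l==i);P=ray(n,np.c_[u,v],11).astype(np.float32)
        r=cv2.minAreaRect(P);w=P-P.mean(0);e=np.linalg.svd(w,full_matrices=False)[2][0];e=e*np.sign(e[0])
        print(n,'grip',st[i,4],P.mean(0).round(1),'rect',np.round(r[0],1),np.round(r[1],1),'dir',np.degrees(np.arctan2(e[1],e[0])).round(1))
    o=np.zeros_like(g);s=h[y0:y1,x0:x1];o[y0:y1,x0:x1]=((s[...,1]>85)&(s[...,2]>130)&(s[...,0]<35))
    v,u=np.where(o);print(n,'rivet',len(u),ray(n,[[u.mean(),v.mean()]],16).round(1) if len(u) else '')
    # bright jaw
    b=np.zeros_like(g);b[y0:y1,x0:x1]=g[y0:y1,x0:x1]>165
    v,u=np.where(b);print(n,'bright',len(u))
    # box top
    hb=cv2.cvtColor(im,cv2.COLOR_BGR2LAB).astype(int)
    q=((hb[...,1]<126)&(g>115)).astype(np.uint8)
    if n=='top': q[:, :230]=0;q[:,380:]=0;q[:110]=0
    else: q[:,:280]=0;q[:,430:]=0;q[:160]=0
    q=cv2.morphologyEx(q,cv2.MORPH_OPEN,np.ones((3,3)))
    c=max(cv2.findContours(q,0,1)[0],key=cv2.contourArea)
    P=ray(n,c[:,0],70).astype(np.float32);r=cv2.minAreaRect(P);print(n,'box',np.round(r[0],1),np.round(r[1],1),round(r[2],2))
    cv2.imwrite(f'pics/q{n}.png',q*255)
E
```

```text
top rivet 0 
top bright 338
top box [610.3 135.3] [9.1 8.6] 2.14
scene grip 60 [ 429.5 -344.3] rect [ 428.5 -344.7] [71.5 11.1] dir 10.2
scene grip 90 [ 456.5 -393.7] rect [ 456.5 -393. ] [82.3 15.6] dir 40.4
scene rivet 5 [[ 483.9 -349.2]]
scene bright 165
scene box [649.1  45.8] [277.5 219.3] 12.11
```

```bash
python3 - <<'E'
from h import *
n='top';im=cv2.imread('pics/top0.png');g=cv2.cvtColor(im,6)
x0,y0,x1,y1=420,218,470,276
print('grip dark',np.percentile(g[y0:y1,x0:x1],[1,5,10,50]))
m=np.zeros_like(g);m[y0:y1,x0:x1]=(g[y0:y1,x0:x1]<80)*255
k,l,st,ce=cv2.connectedComponentsWithStats(m)
for i in range(1,k):
    if st[i,4]<30: continue
    v,u=np.where(l==i);P=ray(n,np.c_[u,v],12).astype(np.float32);r=cv2.minAreaRect(P)
    e=np.linalg.svd(P-P.mean(0),full_matrices=False)[2][0];e=e*np.sign(e[0])
    print('grip',st[i,4],P.mean(0).round(1),np.round(r[0],1),np.round(r[1],1),'dir',np.degrees(np.arctan2(e[1],e[0])).round(1))
a=im[y0:y1,x0:x1].astype(int);yl=a[...,2]-a[...,0];v,u=np.where(yl>0.6*yl.max());print('rivet',len(u),yl.max(),ray(n,[[u.mean()+x0,v.mean()+y0]],16).round(1))
print('colors',im[200,300],im[150,380],im[165,285])
q=((g>120)).astype(np.uint8);q[:,:245]=0;q[:,370:]=0;q[:122]=0;q[255:]=0
q=cv2.morphologyEx(q,cv2.MORPH_OPEN,np.ones((3,3)))
c=max(cv2.findContours(q,0,1)[0],key=cv2.contourArea);P=ray(n,c[:,0],70).astype(np.float32);r=cv2.minAreaRect(P);print('box',np.round(r[0],1),np.round(r[1],1),round(r[2],2))
# scene check, grips at thr variants
# depth-based: isolator: points above box top in both cameras
for n in('top','scene'):
    d=np.load(f'pics/{n}0.npy');K,R,t=cam(n);v,u=np.mgrid[:400,:640]
    pc=np.stack([(u-K[0,2])/K[0,0]*d,(v-K[1,2])/K[1,1]*d,d],-1)-t;W=pc@R
    box=np.array([649.,45.8]);L=(W[...,:2]-box)@rot(12.1)
    s=(d>0)&(abs(L[...,0])<130)&(abs(L[...,1])<100)
    print(n,'boxtop z',np.median(W[...,2][s]).round(1))
    s2=s&(W[...,2]>76)
    for x in range(-60,100,5):
        w=s2&(L[...,0]>=x)&(L[...,0]<x+5)
        if w.sum(): print(x,w.sum(),'zmax',W[...,2][w].max().round(0),'y',L[...,1][w].min().round(0),L[...,1][w].max().round(0),end=' | ')
    print()
E
```

```text
grip dark [ 71.  81. 111. 135.]
grip 50 [ 445.9 -399. ] [ 451. -393.] [65.8 10.8] dir 37.2
grip 79 [ 426.3 -342.8] [ 426.9 -342.4] [68.2 10.5] dir 11.6
rivet 8 82 [[ 482.3 -349.4]]
colors [201 215 213] [136 135 142] [200 210 210]
box [628.1  36. ] [391.8 366.8] 0.72
top boxtop z 69.8
-60 3 zmax 77.0 y -29.0 46.0 | -55 1 zmax 77.0 y -60.0 -60.0 | -50 1 zmax 76.0 y -78.0 -78.0 | -45 3 zmax 79.0 y -79.0 34.0 | -40 2 zmax 77.0 y 33.0 68.0 | -35 2 zmax 87.0 y 6.0 36.0 | -30 10 zmax 91.0 y -1.0 92.0 | -25 12 zmax 93.0 y -80.0 68.0 | -20 5 zmax 95.0 y -69.0 6.0 | -15 10 zmax 92.0 y -93.0 31.0 | -10 9 zmax 93.0 y -71.0 91.0 | -5 4 zmax 93.0 y -0.0 21.0 | 0 7 zmax 95.0 y -77.0 5.0 | 5 5 zmax 94.0 y 1.0 83.0 | 10 10 zmax 89.0 y -53.0 82.0 | 15 5 zmax 91.0 y -85.0 38.0 | 20 5 zmax 91.0 y -69.0 22.0 | 25 5 zmax 140.0 y -29.0 6.0 | 30 11 zmax 146.0 y -15.0 15.0 | 35 28 zmax 149.0 y -11.0 40.0 | 40 17 zmax 148.0 y -23.0 17.0 | 45 16 zmax 99.0 y -15.0 19.0 | 50 13 zmax 100.0 y -36.0 69.0 | 55 11 zmax 100.0 y -37.0 24.0 | 60 4 zmax 97.0 y -10.0 16.0 | 65 5 zmax 98.0 y -57.0 23.0 | 70 5 zmax 81.0 y -
[... 178 characters left out ...]
30 8 zmax 92.0 y -3.0 6.0 | -25 8 zmax 95.0 y -2.0 6.0 | -20 8 zmax 93.0 y -2.0 4.0 | -15 7 zmax 93.0 y -2.0 6.0 | -10 10 zmax 93.0 y -2.0 7.0 | -5 5 zmax 91.0 y -1.0 6.0 | 0 6 zmax 93.0 y -3.0 5.0 | 5 10 zmax 92.0 y -2.0 6.0 | 10 6 zmax 93.0 y -3.0 3.0 | 15 5 zmax 94.0 y 2.0 3.0 | 20 1 zmax 84.0 y 2.0 2.0 | 25 3 zmax 86.0 y 3.0 3.0 | 30 2 zmax 85.0 y 2.0 3.0 | 35 6 zmax 145.0 y -5.0 8.0 | 40 29 zmax 146.0 y -18.0 15.0 | 45 49 zmax 145.0 y -14.0 17.0 | 50 46 zmax 130.0 y -16.0 15.0 | 55 37 zmax 119.0 y -15.0 17.0 | 60 38 zmax 97.0 y -13.0 18.0 | 65 22 zmax 99.0 y -13.0 16.0 | 70 7 zmax 98.0 y -13.0 15.0 | 75 2 zmax 77.0 y -17.0 18.0 | 80 1 zmax 76.0 y 16.0 16.0 | 95 1 zmax 76.0 y 24.0 24.0 |
```

>>> arm_command:
  series:
    - [50,-0.9,-0.58,0,0.5]
    - [50,-0.9,-0.58,0,0.5]
    - [50,-0.9,-0.58,0,0.5]
    - [50,-0.9,-0.58,0,0.5]
    - [50,-0.9,-0.58,0,0.5]
    - [50,-0.9,-0.58,0,0.5]
    - [50,-0.9,-0.58,0,0.5]
  newtons: 30

```text
clock: 0.8
tcp_pos: [348.7, 442.0, 231.1]
ee_rot: [[-0.174, 0.985, -0.0], [0.985, 0.174, -0.0], [-0.0, -0.0, -1.0]]
wrist_force: [-0.3, 1.3, 0.7]
opening: 50.4
finger_force: 0.0
```

```bash
python3 - <<'E'
from h import *
plan([480,200,200],60); plan([480,0,200],10.5)
n='top';im=cv2.imread('pics/top0.png');g=cv2.cvtColor(im,6)
for T in (165,175):
    q=(g>T).astype(np.uint8);q[:,:250]=0;q[:,360:]=0;q[:124]=0;q[245:]=0
    k,l,st,ce=cv2.connectedComponentsWithStats(q);i=1+np.argmax(st[1:,4]);v,u=np.where(l==i)
    P=ray(n,np.c_[u,v],70).astype(np.float32);r=cv2.minAreaRect(P);print(T,np.round(r[0],1),np.round(r[1],1),round(r[2],2),st[i])
E
```

```text
t 0.8 tcp [348.7 442.  231.1] yaw 100.0 F [-0.26  1.26  0.67] op 50.4
shift mm [-261.1   87.3   31.1] share [-1.3057  0.4366  0.1555] turn deg 40.0 share 0.3333
t 0.8 tcp [348.7 442.  231.1] yaw 100.0 F [-0.26  1.26  0.67] op 50.4
shift mm [-458.1   52.6   31.2] share [-2.2905  0.2629  0.1559] turn deg 89.5 share 0.7458
165 [644.7  47.8] [277.5 218.1] 12.23 [ 258  130   92  105 6880]
175 [644.3  47.1] [275.1 216. ] 12.29 [ 259  130   90  104 6733]
```

>>> arm_command:
  series:
    - [50,-1,0.4,0.1,0.35]
    - [50,-1,0.4,0.1,0.35]
    - [50,-1,0.4,0.1,0.35]
    - [50,-1,0.4,0.1,0.35]
    - [50,-1,0.4,0.1,0.35]
    - [50,-1,0.4,0.1,0.35]

```text
clock: 1.4
tcp_pos: [464.5, 257.3, 210.9]
ee_rot: [[0.529, 0.849, -0.0], [0.849, -0.529, -0.002], [-0.001, 0.001, -1.0]]
wrist_force: [0.3, -0.3, 0.1]
opening: 50.1
finger_force: 0.0
```

```bash
python3 - <<'E'
from h import *
plan([480,80,200],10.5)
E
```

```text
t 1.4 tcp [464.5 257.3 210.9] yaw 58.08 F [ 0.27 -0.33  0.09] op 50.1
shift mm [-142.3  106.9   11.2] share [-0.7113  0.5343  0.0562] turn deg 47.58 share 0.3965
```

>>> arm_command:
  series:
    - [50,-0.71,0.53,0.05,0.3965]
    - [50,-0.71,0.53,0.05,0.3965]
    - [50,-0.71,0.53,0.05,0.3965]
    - [50,-0.71,0.53,0.05,0.3965]
    - [50,-0.71,0.53,0.05,0.3965]
    - [50,-0.71,0.53,0.05,0.3965]

```text
clock: 2.0
tcp_pos: [478.9, 85.5, 201.2]
ee_rot: [[0.982, 0.188, -0.0], [0.188, -0.982, 0.001], [-0.0, -0.001, -1.0]]
wrist_force: [0.4, 0.8, -0.0]
opening: 50.3
finger_force: 0.0
```

```bash
python3 - <<'E'
from h import *
plan([450,-120,200],10.5)
E
```

```text
t 2.0 tcp [478.9  85.5 201.2] yaw 10.82 F [ 0.45  0.8  -0.03] op 50.3
shift mm [-67.  196.4   1. ] share [-0.3348  0.9822  0.005 ] turn deg 0.32 share 0.0027
```

>>> arm_command:
  series:
    - [50,-0.28,0.98,0,0]
    - [50,-0.28,0.98,0,0]
    - [50,-0.28,0.98,0,0]
    - [50,-0.28,0.98,0,0]
    - [50,-0.28,0.98,0,0]

```text
clock: 2.5
tcp_pos: [460.3, -123.7, 201.8]
ee_rot: [[0.983, 0.184, 0.001], [0.184, -0.983, -0.002], [0.0, 0.002, -1.0]]
wrist_force: [0.7, -0.8, -0.1]
opening: 49.8
finger_force: 0.0
```

>>> arm_command:
  series:
    - [50,-0.3,0.9,0.4,0]
    - [50,-0.3,0.9,0.4,0]
    - [50,-0.3,0.9,0.4,0]
    - [50,-0.3,0.9,0.4,0]
    - [50,-0.3,0.9,0.4,0]
    - [50,-0.3,0.9,0.4,0]

```text
clock: 3.1
tcp_pos: [436.2, -306.3, 120.3]
ee_rot: [[0.982, 0.189, -0.002], [0.189, -0.982, 0.001], [-0.002, -0.002, -1.0]]
wrist_force: [0.4, -0.1, 0.1]
opening: 50.1
finger_force: 0.0
```

```bash
python3 - <<'E'
from h import *
plan([412.5,-347.2,3.5],10.5)
E
```

```text
t 3.1 tcp [ 436.2 -306.3  120.3] yaw 10.9 F [ 0.36 -0.09  0.11] op 50.1
shift mm [-30.9  35.9 116.8] share [-0.1543  0.1793  0.5838] turn deg 0.4 share 0.0033
```

>>> arm_command:
  series:
    - [50,-0.154,0.18,0.3,0.003]
    - [50,-0.154,0.18,0.35,0.003]
    - [50,-0.154,0.18,0.45,0.003]
    - [50,-0.154,0.18,0.53,0.003]
    - [50,-0.154,0.18,0.57,0.003]
    - [50,-0.154,0.18,0.584,0.003]
    - [50,-0.154,0.18,0.584,0.003]
    - [30,-0.154,0.18,0.584,0.003]
    - [20,-0.154,0.18,0.584,0.003]
    - [20,-0.154,0.18,0.584,0.003]

```text
clock: 4.1
tcp_pos: [413.4, -347.9, 5.0]
ee_rot: [[0.983, 0.183, 0.001], [0.183, -0.983, -0.0], [0.001, 0.001, -1.0]]
wrist_force: [-0.6, 0.6, 0.0]
opening: 20.1
finger_force: 0.0
```

>>> arm_command:
  series:
    - [5,0,0,0,0]
    - [5,0,0,0,0]
    - [5,0,0,0,0]
    - [5,0,0,0,0]
    - [5,0,0,0,0]
    - [5,0,0,0,0]
  newtons: 80

```text
clock: 4.7
tcp_pos: [413.3, -347.8, 5.2]
ee_rot: [[0.983, 0.183, 0.001], [0.183, -0.983, 0.0], [0.001, -0.0, -1.0]]
wrist_force: [-1.1, 1.6, 5.5]
opening: 11.9
finger_force: 79.5
```

>>> arm_command:
  series:
    - [5,0,0,-0.1,0]
    - [5,0,0,-0.3,0]
    - [5,0,0,-0.5,0]
    - [5,0,0,-0.6,0]
    - [5,0,0,-0.6,0]
    - [5,0,0,-0.6,0]
  newtons: 100

```text
clock: 5.3
tcp_pos: [412.5, -346.8, 123.5]
ee_rot: [[0.983, 0.183, -0.001], [0.183, -0.983, 0.001], [-0.001, -0.002, -1.0]]
wrist_force: [0.3, 1.0, -3.3]
opening: 11.1
finger_force: 99.7
```

```bash
python3 - <<'E'
from h import *
plan([413,-348,125],10.5)
t,d=snapshot('top');s,_=snapshot('scene');np.save('pics/top1.npy',d)
cv2.imwrite('pics/top1.png',t[:,:,::-1]);cv2.imwrite('pics/scene1.png',s[:,:,::-1])
f=lambda im,x,y,w,h:cv2.resize(im[y:y+h,x:x+w,::-1],(400,400),interpolation=2)
cv2.imwrite('pics/c1.png',np.hstack([f(t,400,190,90,90),f(s,170,130,90,90)]))
E
```

```text
t 5.3 tcp [ 412.5 -346.8  123.5] yaw 10.56 F [ 0.32  0.96 -3.32] op 11.1
shift mm [ 0.3  1.2 -1.5] share [ 0.0014  0.0061 -0.0073] turn deg 0.06 share 0.0005
```

View pics/c1.png

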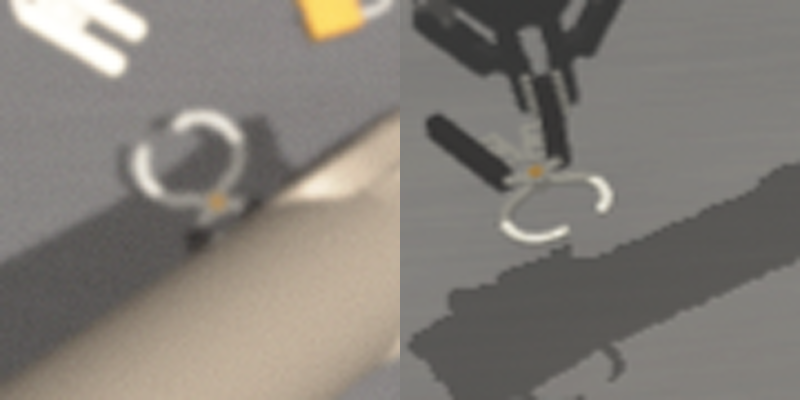

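```bash
python3 - <<'E'
from h import *
o=telemetry.get_obs()
def tri(a,b):
    M=[]
    for n in('top','scene'):
        K,R,t=cam(n);M.append(K@np.c_[R,t])
    X=cv2.triangulatePoints(M[0],M[1],np.array(a,float),np.array(b,float));return (X[:3]/X[3]).ravel()
for nm,a,b in(('rivet',(448.8,235.45),(200.4,168.7)),('ftip',(439.8,217.7),(207.3,182.0)),('grip/rivet plane',(448.8,235.45),(200.4,168.7))):
    X=tri(a,b);print(nm,X.round(1),'in tool',(o['ee_rot'].T@(X-o['tcp_pos'])).round(1),
     [ (proj(n,X)-p).round(1).tolist() for n,p in(('top',a),('scene',b))])
print(ray('top',[[448.8,235.45]],134),ray('scene',[[200.4,168.7]],134))
E
```

```text
rivet [ 479.9 -349.7  128.2] in tool [66.3 15.7 -5.8] [[[-0.4, 0.0]], [[-0.5, -0.0]]]
ftip [ 529.  -328.2  123.9] in tool [118.5   3.5  -1.6] [[[-0.5, 0.0]], [[-0.8, -0.0]]]
grip/rivet plane [ 479.9 -349.7  128.2] in tool [66.3 15.7 -5.8] [[[-0.4, 0.0]], [[-0.5, -0.0]]]
[[ 479.06823189 -349.363654  ]] [[ 486.5724796  -346.36364751]]
```

The picture shows the hasp held level by its fixed grip, with the rivet at crop px (217,202) and the fixed tip at about (178,123). Both match the expected hasp geometry to within 2 mm. Next I'll carry it to the front of the bracket.

```bash
cat >> h.py <<'E'
B=np.array([646.8,46.8]);BY=12.2;G=np.array([-99.,14.])
def tcp_for(C,th): return B+rot(BY)@(np.array(C)+rot(th)@G)   # C circle centre in box frame
def go(C,th,z): plan([*tcp_for(C,th),z],BY+th)
E
python3 - <<'E'
from h import *
go([-68.5,-1],-30,120)
E
```

```text
t 5.4 tcp [ 411.9 -346.4  122.6] yaw 10.55 F [ 0.24 -0.55 -2.16] op 11.0
shift mm [ 154.  -399.9    3.3] share [ 0.7701 -1.9997  0.0164] turn deg 28.35 share 0.2362
```

>>> arm_command:
  series:
    - [5,0.1,-0.2,0,0]
    - [5,0.2,-0.45,0,0]
    - [5,0.3,-0.7,0,0]
    - [5,0.385,-0.95,0,0]
    - [5,0.385,-1,0,0]

```text
clock: 5.9
tcp_pos: [451.9, -130.9, 122.6]
ee_rot: [[0.982, 0.19, -0.004], [0.19, -0.982, 0.003], [-0.003, -0.003, -1.0]]
wrist_force: [-0.3, -1.0, -2.4]
opening: 11.1
finger_force: 99.7
```

>>> arm_command:
  series:
    - [5,0.1,-0.2,0,0.05]
    - [5,0.2,-0.45,0,0.1]
    - [5,0.3,-0.7,0,0.15]
    - [5,0.37,-0.9,0.02,0.2]
    - [5,0.385,-0.97,0.02,0.236]
    - [5,0.385,-1,0.02,0.236]
    - [5,0.385,-1,0.02,0.236]

```text
clock: 6.6
tcp_pos: [490.1, 73.5, 119.4]
ee_rot: [[0.953, -0.303, -0.002], [-0.303, -0.953, -0.001], [-0.002, 0.002, -1.0]]
wrist_force: [-0.7, -0.8, -2.5]
opening: 11.2
finger_force: 99.6
```

```bash
python3 - <<'E'
from h import *
go([-68.5,-1],-30,75)
t,d=snapshot('top');s,_=snapshot('scene')
cv2.imwrite('pics/top2.png',t[:,:,::-1]);cv2.imwrite('pics/scene2.png',s[:,:,::-1])
f=lambda im,x,y,w,h:cv2.resize(im[y:y+h,x:x+w,::-1],(400,400),interpolation=2)
cv2.imwrite('pics/c2.png',np.hstack([f(t,260,130,100,100),f(s,300,170,100,100)]))
E
```

```text
t 6.6 tcp [490.1  73.5 119.4] yaw -17.65 F [-0.69 -0.8  -2.47] op 11.2
shift mm [-0.4 -1.4 44.4] share [-0.0019 -0.0071  0.222 ] turn deg 0.15 share 0.0012
```

View pics/c2.png

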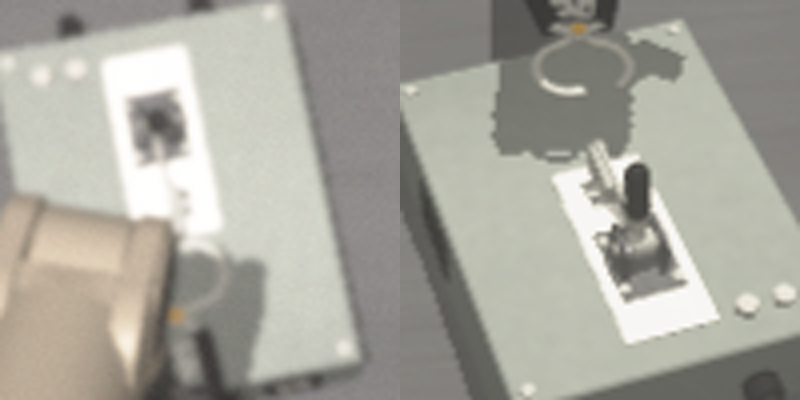

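The top view shows the jaw ring just in front of the bracket plate (fixed tip at about crop px 182,240), aligned as planned. Lowering onto the box.

>>> arm_command:
  series:
    - [5,0,0,0.06,0]
    - [5,0,0,0.12,0]
    - [5,0,0,0.17,0]
    - [5,0,0,0.195,0]
    - [5,0,0,0.205,0]
    - [5,0,0,0.205,0]

```text
clock: 7.3
tcp_pos: [491.2, 73.5, 79.2]
ee_rot: [[0.952, -0.306, -0.0], [-0.306, -0.952, -0.0], [-0.0, 0.0, -1.0]]
wrist_force: [0.3, -0.1, -3.0]
opening: 10.9
finger_force: 99.6
```

>>> arm_command:
  series:
    - [5,0,0,0.005,0]
    - [5,0,0,0.005,0]

```text
clock: 7.5
tcp_pos: [491.5, 73.8, 78.7]
ee_rot: [[0.952, -0.305, 0.001], [-0.305, -0.952, 0.0], [0.0, -0.0, -1.0]]
wrist_force: [-0.3, 0.1, -2.2]
opening: 11.1
finger_force: 99.6
```

>>> arm_command:
  series:
    - [5,0,0,0.005,0]
    - [5,0,0,0.005,0]

```text
clock: 7.7
tcp_pos: [491.3, 73.8, 77.6]
ee_rot: [[0.952, -0.305, 0.0], [-0.305, -0.952, 0.0], [0.0, -0.0, -1.0]]
wrist_force: [-0.3, -1.1, -1.4]
opening: 11.2
finger_force: 99.6
```

>>> arm_command:
  series:
    - [5,0,0,0.005,0]
    - [5,0,0,0.005,0]

```text
clock: 7.9
tcp_pos: [491.2, 73.7, 76.4]
ee_rot: [[0.952, -0.305, -0.0], [-0.305, -0.952, 0.0], [-0.0, -0.0, -1.0]]
wrist_force: [-0.2, -0.4, -2.3]
opening: 10.9
finger_force: 99.6
```

>>> arm_command:
  series:
    - [5,0,0,0.005,0]
    - [5,0,0,0.005,0]

```text
clock: 8.1
tcp_pos: [491.3, 73.7, 75.5]
ee_rot: [[0.952, -0.305, 0.0], [-0.305, -0.952, 0.0], [0.0, -0.0, -1.0]]
wrist_force: [0.4, 0.1, -2.2]
opening: 11.3
finger_force: 99.9
```

>>> arm_command:
  series:
    - [5,0,0,0.004,0]
    - [5,0,0,0.004,0]

```text
clock: 8.3
tcp_pos: [491.4, 73.8, 75.2]
ee_rot: [[0.952, -0.305, -0.0], [-0.305, -0.952, 0.001], [-0.001, -0.001, -1.0]]
wrist_force: [-2.1, 0.8, 4.6]
opening: 10.9
finger_force: 100.6
```

>>> arm_command:
  series:
    - [5,0,0,0.004,0]
    - [5,0,0,0.004,0]

```text
clock: 8.5
tcp_pos: [491.4, 73.8, 75.2]
ee_rot: [[0.952, -0.306, -0.001], [-0.306, -0.952, 0.002], [-0.001, -0.001, -1.0]]
wrist_force: [-4.8, 0.1, 12.8]
opening: 11.3
finger_force: 101.8
```

>>> arm_command:
  series:
    - [5,0,0,-0.004,0]
    - [5,0,0,-0.004,0]
    - [5,0.0087,-0.005,-0.004,0]
    - [5,0.0173,-0.01,-0.004,0]
    - [5,0.0217,-0.0125,-0.004,0]
    - [5,0.026,-0.015,-0.004,0]
    - [5,0.026,-0.015,-0.004,0]

```text
clock: 9.2
tcp_pos: [493.4, 74.4, 75.2]
ee_rot: [[0.952, -0.306, -0.009], [-0.306, -0.952, 0.002], [-0.009, 0.001, -1.0]]
wrist_force: [-12.8, 0.1, 18.8]
opening: 11.1
finger_force: 102.5
```

>>> arm_command:
  series:
    - [5,0.0043,-0.0025,0,0]
    - [5,0.0043,-0.0025,0,0]

```text
clock: 9.4
tcp_pos: [494.6, 74.7, 75.2]
ee_rot: [[0.952, -0.306, -0.008], [-0.306, -0.952, 0.002], [-0.009, 0.001, -1.0]]
wrist_force: [-12.4, 0.0, 18.6]
opening: 10.8
finger_force: 102.5
```

>>> arm_command:
  series:
    - [5,0.0043,-0.0025,0,0]
    - [5,0.0043,-0.0025,0,0]

```text
clock: 9.6
tcp_pos: [494.6, 74.7, 75.2]
ee_rot: [[0.952, -0.306, -0.011], [-0.306, -0.952, 0.002], [-0.011, 0.001, -1.0]]
wrist_force: [-15.0, -0.3, 22.6]
opening: 11.0
finger_force: 103.0
```

>>> arm_command:
  series:
    - [5,0.0043,-0.0025,0,0]
    - [5,0.0043,-0.0025,0,0]

```text
clock: 9.8
tcp_pos: [494.6, 74.7, 75.1]
ee_rot: [[0.952, -0.306, -0.013], [-0.306, -0.952, 0.002], [-0.013, 0.002, -1.0]]
wrist_force: [-17.3, -0.0, 25.1]
opening: 11.5
finger_force: 103.4
```

>>> arm_command:
  series:
    - [5,-0.0087,0.005,-0.01,0]
    - [5,-0.0087,0.005,-0.01,0]

```text
clock: 10.0
tcp_pos: [498.1, 75.1, 76.6]
ee_rot: [[0.952, -0.306, 0.001], [-0.306, -0.952, 0.0], [0.001, -0.0, -1.0]]
wrist_force: [-0.3, 0.5, -2.7]
opening: 10.8
finger_force: 99.6
```

>>> arm_command:
  series:
    - [5,0.0043,-0.0025,0,0]
    - [5,0.0087,-0.005,0,0]
    - [5,0.0087,-0.005,0,0]

```text
clock: 10.3
tcp_pos: [500.4, 75.7, 76.5]
ee_rot: [[0.952, -0.305, 0.0], [-0.305, -0.952, -0.0], [0.0, 0.0, -1.0]]
wrist_force: [0.7, 0.1, -1.8]
opening: 11.3
finger_force: 99.6
```

>>> arm_command:
  series:
    - [5,0.0043,-0.0025,0,0]
    - [5,0.0043,-0.0025,0,0]

```text
clock: 10.5
tcp_pos: [501.3, 75.8, 76.6]
ee_rot: [[0.952, -0.305, 0.0], [-0.305, -0.952, -0.0], [0.0, 0.0, -1.0]]
wrist_force: [-0.2, -0.2, -2.2]
opening: 11.3
finger_force: 99.6
```

>>> arm_command:
  series:
    - [5,0.0043,-0.0025,0,0]
    - [5,0.0043,-0.0025,0,0]

```text
clock: 10.7
tcp_pos: [502.2, 76.1, 76.7]
ee_rot: [[0.952, -0.305, 0.0], [-0.305, -0.952, 0.0], [0.0, -0.0, -1.0]]
wrist_force: [0.8, -0.5, -2.4]
opening: 11.1
finger_force: 99.6
```

>>> arm_command:
  series:
    - [5,0.0043,-0.0025,0,0]
    - [5,0.0043,-0.0025,0,0]

```text
clock: 10.9
tcp_pos: [503.2, 76.3, 76.8]
ee_rot: [[0.952, -0.305, 0.0], [-0.305, -0.952, 0.0], [0.0, -0.0, -1.0]]
wrist_force: [0.2, 0.7, -2.1]
opening: 11.3
finger_force: 99.6
```

>>> arm_command:
  series:
    - [5,0.0043,-0.0025,0.001,0]
    - [5,0.0043,-0.0025,0.001,0]

```text
clock: 11.1
tcp_pos: [504.0, 76.5, 76.5]
ee_rot: [[0.952, -0.305, 0.0], [-0.305, -0.952, 0.0], [0.0, -0.0, -1.0]]
wrist_force: [1.2, -0.5, -2.4]
opening: 11.0
finger_force: 99.7
```

>>> arm_command:
  series:
    - [5,0.0043,-0.0025,0,0]
    - [5,0.0043,-0.0025,0,0]

```text
clock: 11.3
tcp_pos: [504.3, 76.7, 76.3]
ee_rot: [[0.952, -0.306, -0.001], [-0.306, -0.952, 0.0], [-0.001, 0.0, -1.0]]
wrist_force: [-1.6, 0.8, -1.3]
opening: 11.2
finger_force: 99.7
```

```bash
python3 - <<'E'
from h import *
go([-68.5,-1],-30,76)
t,d=snapshot('top');s,_=snapshot('scene')
cv2.imwrite('pics/top3.png',t[:,:,::-1]);cv2.imwrite('pics/scene3.png',s[:,:,::-1])
f=lambda im,x,y,w,h:cv2.resize(im[y:y+h,x:x+w,::-1],(400,400),interpolation=2)
cv2.imwrite('pics/c3.png',np.hstack([f(t,280,160,50,50),f(s,310,180,60,60)]))
E
```

```text
t 11.3 tcp [504.3  76.7  76.3] yaw -17.79 F [-1.64  0.79 -1.32] op 11.2
shift mm [-13.    6.    0.3] share [-0.0651  0.03    0.0016] turn deg 0.01 share 0.0001
```

View pics/c3.png

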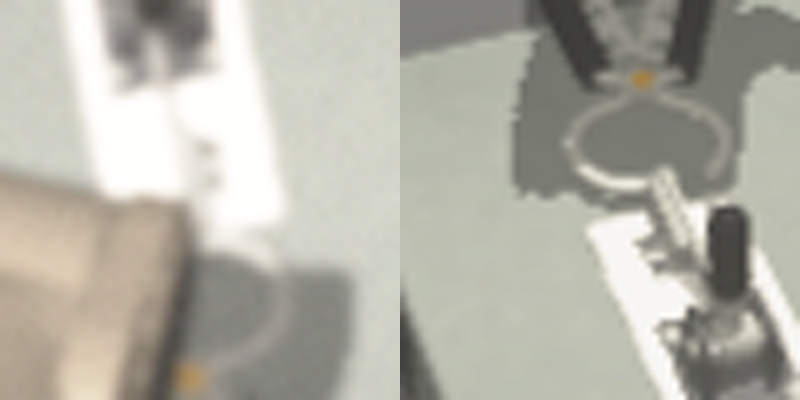

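The scene view shows the jaw tip just touching the front edge of the plates, at about crop px (655,178). I'll push 1 mm more to confirm.

>>> arm_command:
  series:
    - [5,0.0043,-0.0025,0,0]
    - [5,0.0043,-0.0025,0,0]

```text
clock: 11.6
tcp_pos: [504.6, 76.9, 76.1]
ee_rot: [[0.952, -0.306, -0.003], [-0.306, -0.952, 0.0], [-0.003, 0.001, -1.0]]
wrist_force: [-5.4, 0.0, -1.3]
opening: 10.9
finger_force: 99.8
```

>>> arm_command:
  series:
    - [5,-0.013,0.0075,0,0]
    - [5,-0.013,0.0075,0,0]
    - [5,0.0,0.03,0,0]
    - [5,0.0095,0.0465,0,0]
    - [5,0.0095,0.0465,0,0]

```text
clock: 12.1
tcp_pos: [505.5, 66.4, 76.8]
ee_rot: [[0.952, -0.307, 0.001], [-0.307, -0.952, -0.0], [0.001, 0.0, -1.0]]
wrist_force: [-0.1, -0.2, -2.9]
opening: 11.1
finger_force: 99.6
```

```bash
cat >> h.py <<'E'
K0=np.array([504.2,76.65])   # TCP at front-edge contact, th=-30
def rel(dx,dy,z,th=-30.):
    "TCP goal: circle centre at contact place + (dx,dy) in box axes, hasp at th"
    p=K0+rot(BY)@(np.array([dx,dy])+rot(th)@G-rot(-30)@G); plan([*p,z],BY+th)
    o=telemetry.get_obs(); cy=np.degrees(np.arctan2(o['ee_rot'][1,0],o['ee_rot'][0,0]))-BY
    print('now box rel',(rot(-BY)@(o['tcp_pos'][:2]-K0)-rot(cy)@G+rot(-30)@G).round(2),'th',cy.round(2))
E
python3 - <<'E'
from h import *
rel(29.5,-9,76)
E
```

```text
t 12.1 tcp [505.5  66.4  76.8] yaw -17.86 F [-0.08 -0.24 -2.91] op 11.1
shift mm [ 25.7 -16.3   0.8] share [ 0.1284 -0.0817  0.0041] turn deg -0.06 share -0.0005
now box rel [ -0.98 -10.37] th -30.06
```

>>> arm_command:
  series:
    - [5,0.022,-0.0125,0.002,0]
    - [5,0.05,-0.029,0.004,0]
    - [5,0.08,-0.047,0.004,0]
    - [5,0.107,-0.065,0.004,0]
    - [5,0.128,-0.08,0.004,0]
    - [5,0.128,-0.08,0.004,0]

```text
clock: 12.7
tcp_pos: [535.2, 75.3, 75.7]
ee_rot: [[0.952, -0.305, 0.001], [-0.305, -0.952, -0.0], [0.001, -0.0, -1.0]]
wrist_force: [0.1, -0.4, -2.6]
opening: 11.0
finger_force: 99.7
```

```bash
python3 - <<'E'
from h import *
rel(29.5,-4,76)
E
```

```text
t 12.7 tcp [535.2  75.3  75.7] yaw -17.74 F [ 0.08 -0.4  -2.59] op 11.0
shift mm [-2.4 -3.1 -0.3] share [-0.0118 -0.0156 -0.0014] turn deg 0.06 share 0.0005
now box rel [30.04 -7.8 ] th -29.94
```

>>> arm_command:
  series:
    - [5,-0.006,-0.008,0,0]
    - [5,-0.0118,-0.0156,0,0]
    - [5,-0.0118,-0.0156,0,0]

```text
clock: 13.0
tcp_pos: [532.4, 78.9, 75.7]
ee_rot: [[0.952, -0.305, -0.001], [-0.305, -0.952, 0.0], [-0.001, -0.0, -1.0]]
wrist_force: [0.0, 0.8, -1.8]
opening: 10.9
finger_force: 99.8
```

>>> arm_command:
  series:
    - [5,-0.0025,-0.0043,0,0]
    - [5,-0.0025,-0.0043,0,0]

```text
clock: 13.2
tcp_pos: [532.4, 79.8, 75.7]
ee_rot: [[0.952, -0.305, -0.0], [-0.305, -0.952, 0.0], [-0.0, -0.0, -1.0]]
wrist_force: [-0.6, -0.8, -2.1]
opening: 11.1
finger_force: 99.8
```

>>> arm_command:
  series:
    - [5,-0.0025,-0.0043,0,0]
    - [5,-0.0025,-0.0043,0,0]

```text
clock: 13.4
tcp_pos: [532.3, 80.7, 75.7]
ee_rot: [[0.952, -0.305, -0.0], [-0.305, -0.952, 0.0], [-0.0, -0.0, -1.0]]
wrist_force: [-0.1, 0.3, -2.8]
opening: 11.1
finger_force: 99.8
```

```bash
python3 - <<'E'
from h import *
rel(29.5,0,76)
E
```

```text
t 13.4 tcp [532.3  80.7  75.7] yaw -17.78 F [-0.13  0.27 -2.78] op 11.1
shift mm [-0.  -2.3 -0.3] share [-0.0001 -0.0117 -0.0015] turn deg 0.02 share 0.0002
now box rel [28.37 -2.  ] th -29.98
```

>>> arm_command:
  series:
    - [5,0.0048,-0.0028,0,0]
    - [5,0.0048,-0.0028,0,0]

```text
clock: 13.6
tcp_pos: [533.7, 80.8, 75.7]
ee_rot: [[0.952, -0.305, 0.0], [-0.305, -0.952, 0.0], [0.0, -0.0, -1.0]]
wrist_force: [-0.1, -0.7, -2.3]
opening: 11.1
finger_force: 99.8
```

>>> arm_command:
  series:
    - [5,-0.0025,-0.0043,0,0]
    - [5,-0.0025,-0.0043,0,0]

```text
clock: 13.8
tcp_pos: [533.3, 81.8, 75.7]
ee_rot: [[0.952, -0.305, 0.0], [-0.305, -0.952, 0.0], [0.0, -0.0, -1.0]]
wrist_force: [0.1, -1.7, -1.5]
opening: 11.1
finger_force: 99.8
```

>>> arm_command:
  series:
    - [5,-0.0025,-0.0043,0,0]
    - [5,-0.0025,-0.0043,0,0]

```text
clock: 14.0
tcp_pos: [533.1, 82.9, 75.7]
ee_rot: [[0.952, -0.305, 0.0], [-0.305, -0.952, 0.0], [0.0, -0.0, -1.0]]
wrist_force: [-0.8, 0.9, -1.7]
opening: 11.3
finger_force: 99.8
```

```bash
python3 - <<'E'
from h import *
rel(29.5,2,76)
E
```

```text
t 14.0 tcp [533.1  82.9  75.7] yaw -17.77 F [-0.84  0.94 -1.74] op 11.3
shift mm [-1.  -1.7 -0.3] share [-0.0052 -0.0086 -0.0015] turn deg 0.03 share 0.0003
now box rel [29.58  0.03] th -29.97
```

>>> arm_command:
  series:
    - [5,-0.0025,-0.0043,0,0]
    - [5,-0.0025,-0.0043,0,0]

```text
clock: 14.2
tcp_pos: [532.8, 83.8, 75.7]
ee_rot: [[0.952, -0.305, 0.0], [-0.305, -0.952, 0.0], [0.0, -0.0, -1.0]]
wrist_force: [0.6, -0.8, -2.0]
opening: 11.0
finger_force: 99.8
```

>>> arm_command:
  series:
    - [5,-0.0025,-0.0043,0,0]
    - [5,-0.0025,-0.0043,0,0]

```text
clock: 14.4
tcp_pos: [532.6, 84.5, 75.8]
ee_rot: [[0.952, -0.306, 0.0], [-0.306, -0.952, 0.0], [0.0, -0.0, -1.0]]
wrist_force: [-0.7, 0.2, -1.2]
opening: 11.3
finger_force: 99.8
```

```bash
python3 - <<'E'
from h import *
rel(29.5,3,76)
t,d=snapshot('top');s,_=snapshot('scene')
cv2.imwrite('pics/top4.png',t[:,:,::-1]);cv2.imwrite('pics/scene4.png',s[:,:,::-1])
f=lambda im,x,y,w,h:cv2.resize(im[y:y+h,x:x+w,::-1],(400,400),interpolation=2)
cv2.imwrite('pics/c4.png',np.hstack([f(t,280,145,50,50),f(s,325,190,50,50)]))
E
```

```text
t 14.4 tcp [532.6  84.5  75.8] yaw -17.79 F [-0.72  0.2  -1.22] op 11.3
shift mm [-0.6 -1.1 -0.2] share [-0.0031 -0.0057 -0.0012] turn deg 0.01 share 0.0
now box rel [29.46  1.71] th -29.99
```

View pics/c4.png

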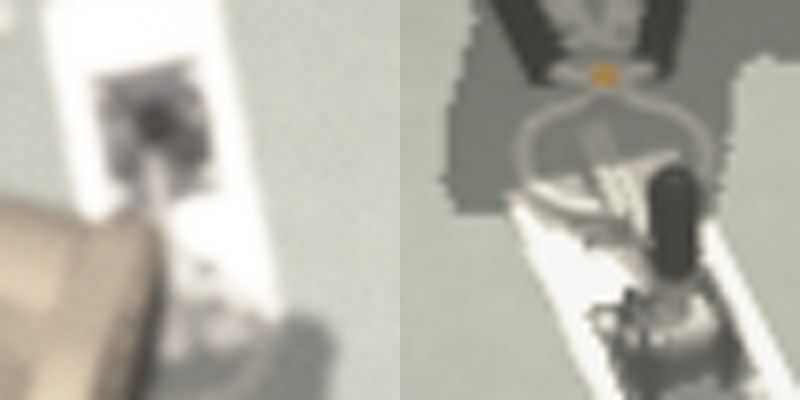

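The scene view shows the fixed jaw's tip meeting the bracket's -y face around crop px (620,225), with no resistance so far. I'll keep feeding it in.

>>> arm_command:
  series:
    - [5,-0.0025,-0.0043,0,0]
    - [5,-0.0025,-0.0043,0,0]

```text
clock: 14.7
tcp_pos: [532.6, 85.4, 75.8]
ee_rot: [[0.952, -0.306, 0.0], [-0.306, -0.952, -0.0], [0.0, 0.0, -1.0]]
wrist_force: [0.2, -0.8, -1.8]
opening: 11.0
finger_force: 99.8
```

>>> arm_command:
  series:
    - [5,-0.0025,-0.0043,0,0]
    - [5,-0.0025,-0.0043,0,0]

```text
clock: 14.9
tcp_pos: [532.3, 86.6, 75.8]
ee_rot: [[0.952, -0.305, 0.0], [-0.305, -0.952, 0.0], [0.0, -0.0, -1.0]]
wrist_force: [0.5, -0.3, -1.4]
opening: 11.2
finger_force: 99.9
```

>>> arm_command:
  series:
    - [5,-0.003,0.026,0,-0.025]
    - [5,-0.0046,0.0521,0,-0.05]
    - [5,-0.0046,0.0521,0,-0.05]

```text
clock: 15.2
tcp_pos: [528.2, 76.7, 75.9]
ee_rot: [[0.979, -0.205, 0.0], [-0.205, -0.979, 0.001], [0.0, -0.001, -1.0]]
wrist_force: [0.3, 0.6, -0.9]
opening: 11.0
finger_force: 99.9
```

```bash
python3 - <<'E'
from h import *
rel(29.5,3.5,75.9,-18)
E
```

```text
t 15.2 tcp [528.2  76.7  75.9] yaw -11.81 F [ 0.26  0.64 -0.93] op 11.0
shift mm [-0.9 10.5  0. ] share [-0.0045  0.0524  0.0002] turn deg -6.01 share -0.0501
now box rel [29.49  3.54] th -24.01
```

>>> arm_command:
  series:
    - [5,-0.003,0.026,0,-0.025]
    - [5,-0.0046,0.0521,0,-0.05]
    - [5,-0.0046,0.0521,0,-0.05]

```text
clock: 15.5
tcp_pos: [525.2, 66.8, 75.9]
ee_rot: [[0.995, -0.102, 0.0], [-0.102, -0.995, 0.001], [0.0, -0.001, -1.0]]
wrist_force: [0.3, -0.1, 0.4]
opening: 11.2
finger_force: 99.9
```

>>> arm_command:
  series:
    - [5,-0.003,0.026,0,-0.025]
    - [5,-0.0046,0.0521,0,-0.05]
    - [5,-0.0046,0.0521,0,-0.05]

```text
clock: 15.8
tcp_pos: [523.3, 56.7, 75.8]
ee_rot: [[1.0, 0.002, 0.0], [0.002, -1.0, 0.001], [0.0, -0.001, -1.0]]
wrist_force: [0.2, -1.0, -0.5]
opening: 11.1
finger_force: 99.9
```

```bash
python3 - <<'E'
from h import *
rel(29.5,3.5,75.9,-6)
E
```

```text
t 15.8 tcp [523.3  56.7  75.8] yaw 0.09 F [ 0.24 -0.99 -0.47] op 11.1
shift mm [-1.  10.8 -0.1] share [-0.005   0.0538 -0.0003] turn deg -6.11 share -0.0509
now box rel [29.6   3.63] th -12.11
```

>>> arm_command:
  series:
    - [5,-0.003,0.026,0,-0.025]
    - [5,-0.0046,0.0521,0,-0.05]
    - [5,-0.0049,0.0783,0,-0.075]
    - [5,-0.0049,0.0783,0,-0.075]

```text
clock: 16.2
tcp_pos: [522.4, 41.1, 75.8]
ee_rot: [[0.988, 0.158, 0.0], [0.158, -0.988, 0.001], [0.0, -0.001, -1.0]]
wrist_force: [-0.4, 0.4, -0.5]
opening: 11.1
finger_force: 99.9
```

>>> arm_command:
  series:
    - [5,-0.003,0.026,0,-0.025]
    - [5,-0.0046,0.0521,0,-0.05]
    - [5,-0.0049,0.0783,0,-0.075]
    - [5,-0.0049,0.0783,0,-0.075]

```text
clock: 16.6
tcp_pos: [524.0, 25.6, 75.8]
ee_rot: [[0.951, 0.31, 0.0], [0.31, -0.951, 0.001], [0.0, -0.0, -1.0]]
wrist_force: [0.2, 0.4, -1.3]
opening: 11.1
finger_force: 99.9
```

```bash
python3 - <<'E'
from h import *
rel(29.5,3.5,75.9,15)
t,d=snapshot('top');s,_=snapshot('scene')
cv2.imwrite('pics/top5.png',t[:,:,::-1]);cv2.imwrite('pics/scene5.png',s[:,:,::-1])
f=lambda im,x,y,w,h:cv2.resize(im[y:y+h,x:x+w,::-1],(400,400),interpolation=2)
cv2.imwrite('pics/c5.png',np.hstack([f(t,280,145,60,60),f(s,320,180,60,60)]))
E
```

```text
t 16.6 tcp [524.   25.6  75.8] yaw 18.06 F [ 0.22  0.36 -1.3 ] op 11.1
shift mm [-1.3 16.1 -0.1] share [-0.0063  0.0804 -0.0006] turn deg -9.14 share -0.0761
now box rel [29.77  3.72] th 5.86
```

View pics/c5.png

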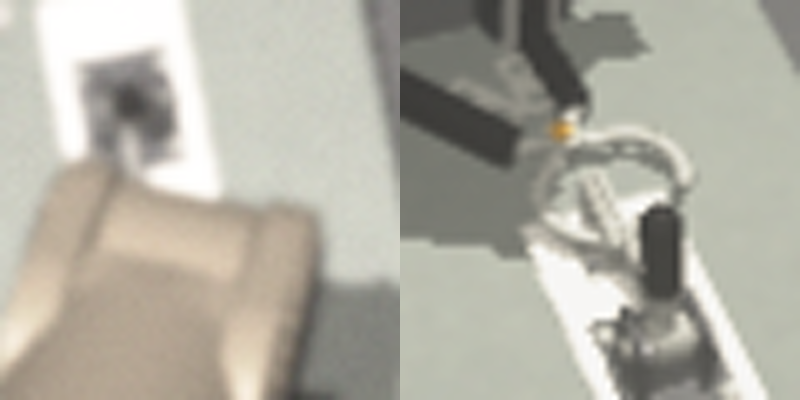

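The scene view shows the jaw threaded through both plates: it enters at about crop px (635,250), and the plate stands inside the ring. Turning further to the middle of the bend.

>>> arm_command:
  series:
    - [5,-0.003,0.026,0,-0.025]
    - [5,-0.0046,0.0521,0,-0.05]
    - [5,-0.0049,0.0783,0,-0.075]
    - [5,-0.0049,0.0783,0,-0.075]

```text
clock: 17.1
tcp_pos: [527.9, 10.4, 75.7]
ee_rot: [[0.89, 0.456, 0.0], [0.456, -0.89, 0.0], [0.0, -0.0, -1.0]]
wrist_force: [0.5, -1.0, -1.4]
opening: 11.0
finger_force: 99.9
```

>>> arm_command:
  series:
    - [5,-0.003,0.026,0,-0.025]
    - [5,-0.0046,0.0521,0,-0.05]
    - [5,-0.0049,0.0783,0,-0.075]
    - [5,-0.0049,0.0783,0,-0.075]

```text
clock: 17.5
tcp_pos: [534.1, -3.9, 75.7]
ee_rot: [[0.808, 0.589, -0.0], [0.589, -0.808, 0.0], [0.0, -0.0, -1.0]]
wrist_force: [0.0, -1.1, -1.2]
opening: 10.7
finger_force: 99.9
```

>>> arm_command:
  series:
    - [5,-0.003,0.026,0,-0.025]
    - [5,-0.0046,0.0521,0,-0.05]
    - [5,-0.0046,0.0521,0,-0.05]

```text
clock: 17.8
tcp_pos: [539.5, -12.7, 75.7]
ee_rot: [[0.742, 0.67, -0.0], [0.67, -0.742, 0.001], [0.0, -0.0, -1.0]]
wrist_force: [-0.4, 1.2, -1.0]
opening: 11.6
finger_force: 99.9
```

```bash
python3 - <<'E'
from h import *
rel(29.5,3.5,75.4,30)
E
```

```text
t 17.8 tcp [539.5 -12.7  75.7] yaw 42.09 F [-0.39  1.24 -0.97] op 11.6
shift mm [-0.5  0.5  0.3] share [-0.0024  0.0027  0.0014] turn deg -0.11 share -0.0009
now box rel [29.72  4.03] th 29.89
```

>>> arm_command:
  series:
    - [5,0,0,0.0015,0]
    - [5,0,0,0.0015,0]
    - [28,0,0,0.0015,0]
    - [28,0,0,0.0015,0]
    - [28,0,0,0.0015,0]
    - [28,0,0,0.0015,0]
  newtons: 20

```text
clock: 18.4
tcp_pos: [539.4, -12.9, 75.4]
ee_rot: [[0.74, 0.672, -0.0], [0.672, -0.74, 0.0], [0.0, -0.0, -1.0]]
wrist_force: [-0.6, 1.0, 0.1]
opening: 28.1
finger_force: 0.0
```

>>> arm_command:
  series:
    - [28,0,0,-0.05,0]
    - [28,0,0,-0.15,0]
    - [50,0,0,-0.25,0]
    - [85,0.2,0.14,-0.25,0]
    - [85,0.2,0.14,-0.25,0]
    - [85,0.2,0.14,-0.25,0]
    - [85,0.2,0.14,-0.25,0]

```text
clock: 19.1
tcp_pos: [587.1, -7.3, 125.4]
ee_rot: [[0.741, 0.672, -0.001], [0.672, -0.741, -0.0], [-0.001, -0.001, -1.0]]
wrist_force: [0.4, -0.5, 0.5]
opening: 85.2
finger_force: 0.0
```

```bash
python3 - <<'E'
from h import *
g=rot(BY)@(rot(29.9)@(np.array([-60,-13.8])-G));print('goal')
plan([*(np.array([539.5,-12.7])+g),72],BY+29.9)
t,d=snapshot('top');s,_=snapshot('scene')
cv2.imwrite('pics/top6.png',t[:,:,::-1]);cv2.imwrite('pics/scene6.png',s[:,:,::-1])
f=lambda im,x,y,w,h:cv2.resize(im[y:y+h,x:x+w,::-1],(400,400),interpolation=2)
cv2.imwrite('pics/c6.png',np.hstack([f(t,270,140,80,80),f(s,280,140,100,100)]))
E
```

```text
goal
t 19.1 tcp [587.1  -7.3 125.4] yaw 42.19 F [ 0.37 -0.51  0.54] op 85.2
shift mm [ 0.1 -0.1 53.4] share [ 0.0007 -0.0006  0.2669] turn deg 0.09 share 0.0008
```

View pics/c6.png

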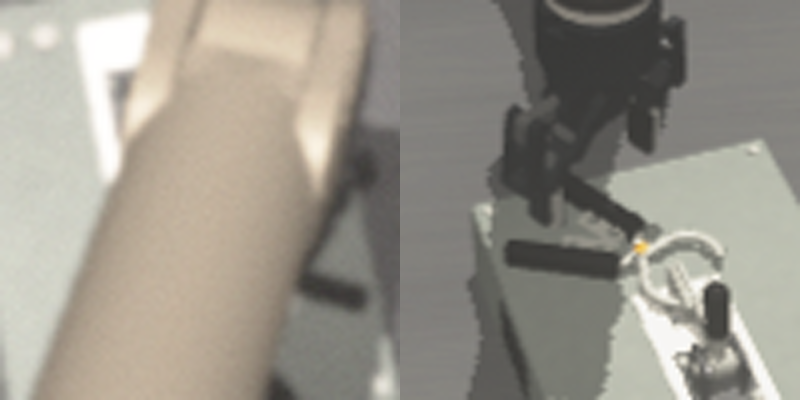

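The hasp is still threaded after release. The grips run from scene px (308,203) to (332,206) and from (322,185) to (340,196), with the rivet at (340,201.5). I'll check these against the planned squeeze pose.

```bash
python3 - <<'E'
from h import *
T=np.array([539.5,-12.7]);yaw=BY+29.9
for nm,p,z in(('A0',(307.5,203),82),('A1',(332.5,206.5),82),('rivet',(340,201.5),86),('B0',(322.5,185),82),('B1',(340,196),82)):
    w=ray('scene',[p],z)[0];print(nm,w.round(1),'hasp frame',(rot(-yaw)@(w-T)+G).round(1))
w=ray('top',[(342.4,198)],82)[0];print(w.round(1),(rot(-yaw)@(w-T)+G).round(1))
E
```

```text
A0 [593.3 -64.5] hasp frame [-93.8 -60.5]
A1 [6.123e+02 6.000e-01] hasp frame [-36.1 -24.9]
rivet [600.1  22. ] hasp frame [-30.7  -0.9]
B0 [530.7 -18.1] hasp frame [-109.2   15.9]
B1 [576.7  25.1] hasp frame [-46.1  17.1]
[590.9 -67.1] [-97.3 -60.8]
```

>>> arm_command:
  series:
    - [85,0,0.004,0.08,0]
    - [85,0,0.004,0.16,0]
    - [85,0,0.004,0.21,0]
    - [85,0,0.004,0.24,0]
    - [85,0,0.004,0.255,0]
    - [85,0,0.004,0.265,0]
    - [85,0,0.004,0.265,0]

```text
clock: 19.9
tcp_pos: [588.6, -7.6, 72.4]
ee_rot: [[0.741, 0.672, 0.0], [0.672, -0.741, 0.0], [0.0, 0.0, -1.0]]
wrist_force: [0.0, -0.4, -0.2]
opening: 85.1
finger_force: 0.0
```

```bash
python3 - <<'E'
from h import *
g=rot(BY)@(rot(29.9)@(np.array([-60,-14.5])-G))
plan([*(np.array([539.5,-12.7])+g),72],BY+29.9)
E
```

```text
t 19.9 tcp [588.6  -7.6  72.4] yaw 42.22 F [ 0.01 -0.41 -0.24] op 85.1
shift mm [-0.8 -0.7  0.4] share [-0.0041 -0.0033  0.0021] turn deg 0.12 share 0.001
```

>>> arm_command:
  series:
    - [80,0,0,0,0]
    - [74,0,0,0,0]
    - [70,0,-0.01,0,0]
    - [66,0,-0.02,0,0]
    - [62,0,-0.03,0,0]
    - [62,0,-0.03,0,0]
  newtons: 25

```text
clock: 20.5
tcp_pos: [585.0, -3.4, 73.0]
ee_rot: [[0.741, 0.672, 0.002], [0.672, -0.741, -0.0], [0.001, 0.001, -1.0]]
wrist_force: [0.9, -0.6, 3.9]
opening: 61.9
finger_force: 3.2
```

>>> arm_command:
  series:
    - [60,0,-0.005,0,0]
    - [58,0,-0.01,0,0]
    - [56,0,-0.015,0,0]
    - [54,0,-0.02,0,0]
    - [54,0,-0.02,0,0]

```text
clock: 21.0
tcp_pos: [582.1, -0.8, 72.6]
ee_rot: [[0.741, 0.672, 0.001], [0.672, -0.741, -0.001], [0.0, 0.001, -1.0]]
wrist_force: [1.1, -2.0, 3.7]
opening: 54.0
finger_force: 3.2
```

>>> arm_command:
  series:
    - [52,0,-0.005,0,0]
    - [50,0,-0.01,0,0]
    - [48,0,-0.014,0,0]
    - [46,0,-0.018,0,0]
    - [44,0,-0.021,0,0]
    - [43,0,-0.023,0,0]
    - [43,0,-0.023,0,0]

```text
clock: 21.7
tcp_pos: [578.0, 3.0, 72.4]
ee_rot: [[0.741, 0.672, -0.001], [0.672, -0.741, 0.0], [-0.001, -0.001, -1.0]]
wrist_force: [-0.8, -2.1, 5.4]
opening: 43.3
finger_force: 7.0
```

>>> arm_command:
  series:
    - [41,0,0,0,0]
    - [38,0,0,0,0]
    - [35,0,0,0,0]
    - [35,0,0,0,0]

```text
clock: 22.1
tcp_pos: [577.7, 3.3, 72.6]
ee_rot: [[0.741, 0.672, -0.002], [0.672, -0.741, 0.001], [-0.001, -0.002, -1.0]]
wrist_force: [-1.5, -0.5, 6.9]
opening: 41.2
finger_force: 24.5
```

```bash
python3 - <<'E'
from h import *
plan([580,0,72],BY+29.9)
t,d=snapshot('top');s,_=snapshot('scene')
cv2.imwrite('pics/top7.png',t[:,:,::-1]);cv2.imwrite('pics/scene7.png',s[:,:,::-1])
f=lambda im,x,y,w,h:cv2.resize(im[y:y+h,x:x+w,::-1],(500,500),interpolation=2)
cv2.imwrite('pics/c7.png',f(s,310,170,70,70))
E
```

```text
t 22.1 tcp [577.7   3.3  72.6] yaw 42.2 F [-1.5  -0.46  6.86] op 41.2
shift mm [-0.5  4.   0.6] share [-0.0026  0.0202  0.0028] turn deg 0.1 share 0.0009
```

View pics/c7.png

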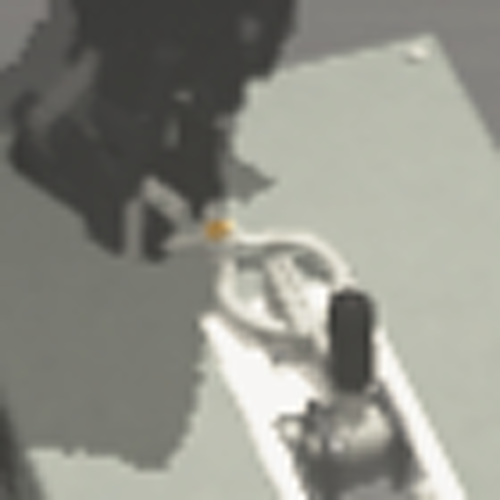

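The jaws look shut around the plates (ring closed at about crop px 340,270), and the opening stalls at 41 mm with 24 N. I'll squeeze a little firmer, unload vertically, then tug.

>>> arm_command:
  series:
    - [35,0,0,-0.003,0]
    - [35,0,0,-0.003,0]
    - [35,0,0,-0.003,0]
  newtons: 50

```text
clock: 22.5
tcp_pos: [577.7, 3.4, 72.8]
ee_rot: [[0.741, 0.672, -0.002], [0.672, -0.741, 0.001], [-0.001, -0.002, -1.0]]
wrist_force: [-1.2, -1.1, 5.7]
opening: 40.4
finger_force: 50.5
```

>>> arm_command:
  series:
    - [35,-0.0043,-0.0025,-0.001,0]
    - [35,-0.0043,-0.0025,-0.001,0]

```text
clock: 22.7
tcp_pos: [577.6, 3.4, 72.9]
ee_rot: [[0.74, 0.672, 0.0], [0.672, -0.74, 0.0], [0.0, -0.0, -1.0]]
wrist_force: [1.1, -2.0, 2.0]
opening: 40.6
finger_force: 50.3
```

>>> arm_command:
  series:
    - [35,-0.003,-0.0017,-0.001,0]
    - [35,-0.003,-0.0017,-0.001,0]

```text
clock: 22.9
tcp_pos: [576.8, 3.6, 73.0]
ee_rot: [[0.74, 0.672, -0.0], [0.672, -0.74, 0.001], [0.0, -0.001, -1.0]]
wrist_force: [0.9, 0.6, -0.5]
opening: 40.1
finger_force: 50.4
```

>>> arm_command:
  series:
    - [35,-0.003,-0.0017,0,0]
    - [35,-0.003,-0.0017,0,0]

```text
clock: 23.1
tcp_pos: [576.3, 3.4, 73.1]
ee_rot: [[0.74, 0.672, 0.0], [0.672, -0.74, 0.001], [0.001, -0.001, -1.0]]
wrist_force: [1.7, 1.2, -1.6]
opening: 40.3
finger_force: 50.5
```

>>> arm_command:
  series:
    - [35,-0.003,-0.0017,0,0]
    - [35,-0.003,-0.0017,0,0]

```text
clock: 23.3
tcp_pos: [576.1, 3.2, 73.4]
ee_rot: [[0.74, 0.672, 0.001], [0.672, -0.74, 0.001], [0.001, 0.0, -1.0]]
wrist_force: [3.1, 1.5, -2.5]
opening: 40.5
finger_force: 50.6
```

>>> arm_command:
  series:
    - [35,-0.003,-0.0017,0,0]
    - [35,-0.003,-0.0017,0,0]

```text
clock: 23.5
tcp_pos: [575.9, 3.2, 73.6]
ee_rot: [[0.74, 0.672, 0.002], [0.672, -0.74, 0.001], [0.002, 0.001, -1.0]]
wrist_force: [4.3, 2.3, -2.5]
opening: 40.7
finger_force: 50.7
```

>>> arm_command:
  series:
    - [35,-0.0015,-0.0009,0,0]
    - [35,-0.0015,-0.0009,0,0]
    - [35,-0.0015,-0.0009,0,0]
    - [35,-0.0015,-0.0009,0,0]
    - [35,-0.0015,-0.0009,0,0]

```text
clock: 24.0
tcp_pos: [575.9, 3.1, 73.6]
ee_rot: [[0.74, 0.672, 0.003], [0.672, -0.74, 0.001], [0.002, 0.001, -1.0]]
wrist_force: [4.4, 1.9, -3.9]
opening: 40.1
finger_force: 50.8
```

It holds at about 5 N. Relaxing, releasing, and withdrawing.

>>> arm_command:
  series:
    - [35,0.006,0.0034,0.003,0]
    - [35,0.006,0.0034,0.003,0]
    - [44,0.006,0.0034,0.003,0]
    - [52,0.006,0.0034,0.003,0]
    - [60,0.006,0.0034,0.003,0]
    - [60,0.006,0.0034,0.003,0]
  newtons: 20

```text
clock: 24.6
tcp_pos: [575.3, 2.2, 72.6]
ee_rot: [[0.741, 0.672, -0.001], [0.672, -0.741, -0.0], [-0.001, -0.001, -1.0]]
wrist_force: [-0.2, 0.7, -0.1]
opening: 59.9
finger_force: 0.0
```

>>> arm_command:
  series:
    - [60,0,0,-0.05,0]
    - [60,0,0,-0.15,0]
    - [60,0,0,-0.3,0]
    - [60,0,0,-0.5,0]
    - [60,0,0,-0.7,0]
    - [60,-0.3,0,-0.8,0]
    - [60,-0.6,0,-0.8,0]
    - [60,-0.9,0,-0.8,0]
    - [60,-0.9,0,-0.8,0]

```text
clock: 25.5
tcp_pos: [439.7, -121.3, 233.3]
ee_rot: [[0.743, 0.669, -0.0], [0.669, -0.743, 0.001], [0.001, -0.001, -1.0]]
wrist_force: [0.7, -0.6, 1.0]
opening: 60.2
finger_force: 0.0
```

```bash
python3 - <<'E'
from h import *
plan([580,0,72],BY+29.9)
t,d=snapshot('top');s,_=snapshot('scene')
cv2.imwrite('pics/top8.png',t[:,:,::-1]);cv2.imwrite('pics/scene8.png',s[:,:,::-1])
f=lambda im,x,y,w,h:cv2.resize(im[y:y+h,x:x+w,::-1],(400,400),interpolation=2)
cv2.imwrite('pics/c8.png',np.hstack([f(t,280,140,70,70),f(s,300,170,80,80)]))
E
```

```text
t 25.5 tcp [ 439.7 -121.3  233.3] yaw 42.02 F [ 0.72 -0.64  1.02] op 60.2
shift mm [185.3   3.9 161.4] share [0.9266 0.0197 0.8072] turn deg -0.08 share -0.0007
```

View pics/c8.png

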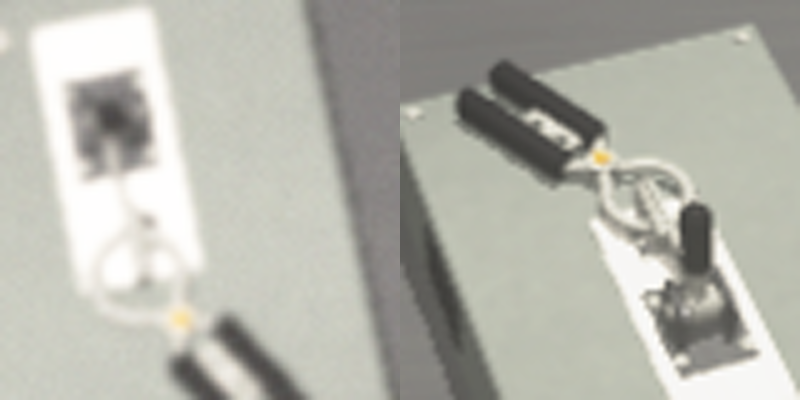

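The grips lie parallel, the ring is closed round the plates with the rivet at crop px (180,320), and the robot is clear. Handing in.

```bash
python3 -c "
from plant import bot;print(bot.job_done())"
```

```text
the job is handed in; nothing more can be done
None
```

The bare-steel hasp is threaded through the bracket and tab, shut and released, it held a tug of about 5 N, and the job is handed in at about 25.5 s; the one rough spot was about 25 N of downward load (17 N sideways, friction) on the box top while sliding up, before the hasp reached the bracket.

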